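# Load a carving pallet through the spring gate of a desktop CNC router

## Task

Load the blue pallet with its wooden carving blank into the carving machine: lay it flat on the loading ledge and slide it in through the orange spring gate, until it is fully home against the red stop pads and the gate has sprung shut behind it. Feel for the stop and press against it only gently, because it sits wherever the last job left it; keep the pallet level and leave the other things on the bench where they are.

Things in the scene. Friction and masses are not known exactly. Their poses are not given: they have to be found in the camera images.
- pallet: Loose blue metal pallet plate 110 (x) x 90 (y) x 12 mm, 0.3 to 0.5 kg, on the bench left or right of the machine. A wooden blank 70 (x) x 44 (y) x 28 mm is screwed on its centre (12 to 40 mm above the underside), a carved rosette up to 6 mm proud on top. Grip the blank across its 44 mm (y). Origin: centre of the plate's underside; z up. Either end may lead.
- cnc: Desktop CNC carving router, fixed, 0.37 m wide. Origin: on the bench, below the middle of the gate; x points into the machine along the loading lane, y left, z up. Bed and loading ledge are flat at z = 45 mm. A clear chip guard 57 mm high surrounds the bed (x 0 to 300, y +-146 mm), open above. The gantry stands across at x 280 to 395 mm, 240 mm high.
- ledge (a point): Point on the loading ledge's top, mid-lane, at machine x = -66 mm: with its centre here the pallet stands just short of the gate. The ledge runs from x -135 to 0 mm, with 14 mm high side rails (x -125 to -10 mm), 102 mm apart. Axes as the machine's.
- guides (a point): Point on the bed, mid-lane, at machine x = 72 mm, where two steel guides begin (to x = 220 mm), 94 mm apart, after a short funnel from x = 57 mm. Their lips, 15.5 to 18.5 mm above the bed, reach 4 mm over the pallet's edges, so it can only be slid in through the gate, lying on the bed. Between gate and funnel the lane is open.
- gate_left (a joint): Left orange gate leaf, 54 mm long, 50 mm high, at machine x = 0, vertical hinge at y = +56 mm. Rad: 0 shut, grows to 1.5 as it swings inward (+x); never outward. A light spring shuts it. Both leaves resist the pallet with about 6 N at first, then less; they ride along its sides at 1.36 rad and close once its rear is 55 mm past the gate.
- gate_right (a joint): Right orange gate leaf (hinge at y = -56 mm), the same as the left.
- buffer (a joint): The two red stop pads at the end of the lane, on rubber buffers. Their faces stand anywhere from machine x = 172 to 210 mm, clamped where the last job left them (not measured), so the pallet's centre is at x = 117 to 155 mm when home. Value in m: 0 free, grows as they are pressed in, 9 N per mm; they spring back when let go.
- seat (a joint): Brass presence pin between the red pads, m: 0 when free, standing 3 mm ahead of the pads; 0.003 when pushed flush with them, that is, with the pallet just touching the pads. Very light spring (0.2 to 0.3 N): the pallet stays where it is left.
- sample: Bystander: dark wooden board 120 x 95 x 18 mm with a carved disc, on the opposite side of the machine from the pallet. Origin: centre of the underside.
- tin: Bystander: open white tin, 68 mm across, 75 mm high. Origin: centre of the underside.
- mallet: Bystander: round wooden mallet standing on its head, 72 mm across, 220 mm high. Origin: centre of the underside.
- gouge: Bystander: carving gouge lying on the bench, 220 mm long, handle along -x, blade along +x. Origin: at the handle's ferrule, underside.
- brush: Bystander: bench brush lying on the bench near the robot. Origin: underside.
Things that resemble listed ones, but are neither listed nor needed, are in the scene too. Leave any pink look-alike of the pallet alone.

How it is judged (in metres and radians):
On the way:
1. the pallet, lying on the lane, is pushed in between the two gate leaves and holds both open by more than 0.7 rad (value of joint each of gate_left, gate_right above 0.7 rad and x of pallet in the frame of cnc between -0.06 and 0.11 m and y of pallet in the frame of cnc between -0.015 and 0.015 m and z of pallet in the frame of cnc below 0.055 m), for 0.1 s.
At the end, for the whole second after the job is handed in: The pallet lies flat on the bed in the guides, at rest and let go, against the stop: presence pin pushed in by more than 1.5 of its 3 mm (pallet within 1.5 mm of the pads); both gate leaves are shut (within 0.08 rad) behind it (value of joint seat above 0.0015 m and value of joint each of gate_left, gate_right below 0.08 rad and y of pallet in the frame of cnc between -0.006 and 0.006 m and z of pallet in the frame of cnc between 0.042 and 0.048 m and x of pallet in the frame of cnc above 0.112 m and angle between the x axis of pallet and the x axis of cnc, either way round below 0.06 rad and angle between pallet's own z axis and vertical below 0.05 rad and linear speed of pallet below 0.01 m/s); the robot touches nothing.
It fails at once if the stop pads are pressed in by more than 1.5 mm (about 13 N): not gentle (value of joint buffer above 0.0015 m).
It fails at once if the pallet is tipped by more than 20 degrees (angle between pallet's own z axis and vertical above 0.35 rad).
It fails at once if a bystander is moved by more than 30 mm (distance of any of sample, tin, mallet, gouge, brush from where it was at the start of the episode above 0.03 m).
It also fails if it takes over 72 s, if anything falls off the work surface, if the arm or the gripper's body presses on something with over 40 N, if the wrist force passes 120 N, or if a joint passes its speed limit or range.

## Robot

A 6-joint arm with a two-finger parallel gripper is mounted at the origin on the work surface. World frame = base frame: x ahead of the robot, y to its left, z up, the work surface at z = 0. Lengths are in m, angles in degrees, forces in N, time in s.
With the tool pointing down it reaches from about 0.3 to 0.875 m from the base axis. Payload 6.4 kg.
Tool frame: the origin (TCP) lies at the very end of the fingers, on their centre line; the grasp point (between the pads) lies 19 mm behind it; y points along the fingers, z is the direction in which the jaws open and shut, and the axes are right-handed (so a half turn about y gives the same grasp; the last joint's range is limited). The gripper opens to 88 mm and grips with 3 to 60 N. Pads are 18 mm wide; open, the fingers measure 123 mm over their backs; the gripper's body (75 mm by 187 mm) begins 45 mm behind the grasp point.
Start: joints at [56.247, 10.359, 92.074, -0, 77.567, -11.82], TCP at [0.215, 0.533, 0.239] pointing down, gripper open.
Joint ranges: [-171.53, 171.53], [-51.25, 118.39], [17.06, 147.69], [-65.23, 245.23], [0, 150.52], [-178.68, 178.68]. Speed limits (degrees/s): [147.25, 147.25, 172.46, 180, 180, 180].

## Interface

Orientations are given as a 3x3 rotation matrix whose columns are the frame's x, y, z axes.
In Python, from station import * gives the robot as it stands.
- The arm moves only by the tool arm_command, never from a script. Its argument "steps" is one flat list of numbers, 7 for each row, row after row: the shift along the tool's x, y, z in cm, then the turn, a rotation vector about the tool's x, y, z in rad, then the finger opening in cm, from 0 to 8.81. A call has 1 to 8 rows; each row is the pose to reach, as a shift and turn from the pose commanded when the call began, along the tool's axes at that moment; what a row does not reach only later rows make up. A row lasts 1/12 s, in which the tool goes at most 41.7 mm and 7.16 degrees, less where a joint would pass 70% of its speed; a pose out of reach is approached as far as the arm can. A call with a gripper value outside its range is refused whole. The fingers move at their own pace and stop on an object; "grip_force" is the grip in N (left out, the last holds). Time passes only in rows, so rows that repeat a pose let the fingers close. It gives the time, the measured TCP pose, the force and the opening at its end, in the units of the state.
- get_obs(): the state, without advancing time (a new reading comes with each control period).
- capture(name): name is "scene" or "side" or "wrist"; returns a dict with "img" (384x512x3 uint8, red, green, blue), "camera_matrix" (3x3 intrinsics, pixels), "cam_to_world" (4x4, takes a point from camera to world coordinates); the wrist camera has in their place "T_tool_cam" (4x4, takes a point from camera to tool coordinates, whose origin is the TCP and whose axes are the tool frame's). Camera axes: x right, y down, z forward; pixel columns grow to the right and rows downward; lengths in m; the calibration is good to about 2 mm. The wrist camera is an equidistant fisheye: a pixel r from the principal point sees the ray r / f radians off the axis. A picture is of the moment at which its call begins: read the wrist's pose just before it. There is no depth.
- finish_job(): hands the job in, once; it reports no verdict.
Trained networks look in the newest picture that a camera, given by its name, has taken for a name from the list of things; names that differ only in an ending like _2 or _b are one class to them, and where a whole thing is asked for, a point or a joint stands for the part that bears it (a point fixed in the world has none). Each returns a list of dicts, best first, with "conf" (0 to 1); they miss things now and then, are a little off and sometimes report something else, mostly with a low value. They report only what shows in the picture. A call takes as long as a camera call. They do not tell look-alikes from the thing itself.
- search_frame(camera, target): "uv" ([column, row] in pixels, amid what is visible of it).
- tip_of(camera, target): "uv" ([column, row] in pixels: a listed point, or the origin of a listed thing).
The state is a dict: "time_s": time; "qpos": joint angles; "qd": joint speeds; "effort": joint torques, N m; "tool_pos": TCP position; "eef_rot": TCP orientation; "ft_force": force on the tool from outside, world axes, zero at the start; "ft_torque": the same for the moment, N m; "width": opening from 0.0 (shut) to 1.0 (fully open).
Only numpy, scipy, OpenCV 4.12 (cv2) and the standard library are available. Lean on these libraries where they do the work, as an engineer would, in place of code of your own. Each camera call takes 0.05 s, during which the arm holds its last target. There are 200 camera calls.

## Working session

There is one attempt and no reset: what is moved stays moved. The work goes in short steps, Python scripts to look and compute and a tool call to move; the robot and the scene stay as the last step left them, time stands still between calls to the robot, and variables do not carry over. Pictures are saved under pics/ and viewed, about 8 in all and at most 12, crops included, and the job is handed in when it is done.

Besides the shell and the picture viewer there is one more tool, called after "Request:" as name(argument=value, ...), one argument or row to a line, values as JSON. arm_command: Moves the arm, as the interface text tells. Its arguments: {"type":"object","properties":{"steps":{"type":"array","items":{"type":"number"}},"grip_force":{"type":"number"}},"required":["steps"]}

```bash
mkdir -p pics; ls
cat > h.py <<'E'
from station import *
import numpy as np, cv2
def snap(n):
    c=capture(n); return c
def save(img,name): cv2.imwrite('pics/'+name,cv2.cvtColor(img,cv2.COLOR_RGB2BGR))
def toz(c,uv,z):
    K=np.array(c["camera_matrix"]);T=np.array(c["cam_to_world"])
    d=T[:3,:3]@np.linalg.solve(K,[uv[0],uv[1],1.]);o=T[:3,3]
    return o+d*(z-o[2])/d[2]
def proj(c,p):
    K=np.array(c["camera_matrix"]);T=np.array(c["cam_to_world"])
    q=T[:3,:3].T@(np.array(p)-T[:3,3]);q=K@q;return q[:2]/q[2]
E
python3 - <<'E'
from h import *
o=get_obs();print({k:np.round(v,3).tolist() for k,v in o.items()})
Z=dict(pallet=0,cnc=0,ledge=.045,guides=.045,sample=0,tin=0,mallet=0,gouge=0,brush=0)
ims=[]
for n in("scene","side"):
    c=snap(n);ims.append(c["img"]);print(n,np.round(c["cam_to_world"],3).tolist(),np.round(c["camera_matrix"],1).tolist())
    for t,z in Z.items():
        for r in tip_of(n,t)[:3]: print(t,np.round(r["uv"],1),round(r["conf"],2),np.round(toz(c,r["uv"],z),3))
save(np.vstack([i for i in ims])[:,:],"a.png")
save(ims[0],"a0.png");save(ims[1],"a1.png")
E
```

```text
pics
{'time_s': 0.0, 'qpos': [56.248, 10.399, 92.131, -0.002, 77.565, -11.819], 'qd': [-0.073, 0.014, -0.096, -0.023, 0.003, 0.019], 'effort': [0.002, -43.386, -34.186, 0.071, 0.038, -0.0], 'tool_pos': [0.214, 0.533, 0.238], 'eef_rot': [[0.928, -0.001, 0.374], [-0.374, -0.001, 0.928], [-0.0, -1.0, -0.002]], 'ft_force': [0.906, -0.56, 1.026], 'ft_torque': [-0.032, 0.022, -0.008], 'width': 1.001}
scene [[-0.701, 0.587, -0.405, 1.124], [0.713, 0.574, -0.403, 0.632], [-0.004, -0.571, -0.821, 1.276], [0.0, 0.0, 0.0, 1.0]] [[406.1, 0.0, 259.4], [0.0, 406.1, 194.8], [0.0, 0.0, 1.0]]
pallet [332.9 240.8] 0.59 [0.455 0.332 0.   ]
cnc [252.7 200.4] 0.6 [0.532 0.006 0.   ]
ledge [266.5 184.7] 0.94 [0.466 0.015 0.045]
guides [236.  199.8] 0.9 [ 0.594 -0.017  0.045]
guides [268.4 185.6] 0.6 [0.464 0.023 0.045]
sample [204.4 140.4] 0.96 [ 0.459 -0.356  0.   ]
tin [168.6 161.9] 0.75 [ 0.637 -0.371  0.   ]
mallet [314.1 291.5] 0.77 [0.646 0.405 0.   ]
gouge [253.  133.8] 0.71 [ 0.289 -0.236  0.   ]
brush [341.2 205. ] 0.76 [0.314 0.259 0.   ]
side [[0.72, -0.527, 0.451, -0.108], [-0.693, -0.536, 0.482, -0.681], [-0.012, -0.659, -0.752, 1.162], [0.0, 0.0, 0.0, 1.0]] [[425.2, 0.0, 251.2], [0.0, 425.2, 191.0], [0.0, 0.0, 1.0]]
pallet [124.7 168.7] 0.82 [0.321 0.485 0.   ]
pallet [175.2 172.7] 0.73 [0.447 0.332 0.   ]
pallet [245.7 141.1] 0.72 [0.759 0.273 0.   ]
cnc [253.  208.1] 0.56 [0.537 0.002 0.   ]
ledge [236.9 210.4] 0.73 [0.467 0.006 0.045]
ledge [269.8 192.8] 0.53 [ 0.601 -0.017  0.045]
guides [270.9 192. ] 0.95 [ 0.607 -0.017  0.045]
sample [317.5 284.6] 0.85 [ 0.469 -0.351  0.   ]
tin [356.  248.6] 0.62 [ 0.658 -0.353  0.   ]
mallet [204.3 135.9] 0.65 [0.659 0.416 0.   ]
gouge [247.5 298.5] 0.91 [ 0.285 -0.235  0.   ]
brush [163.1 198.5] 0.9 [0.337 0.26  0.   ]
```

View pics/a0.png

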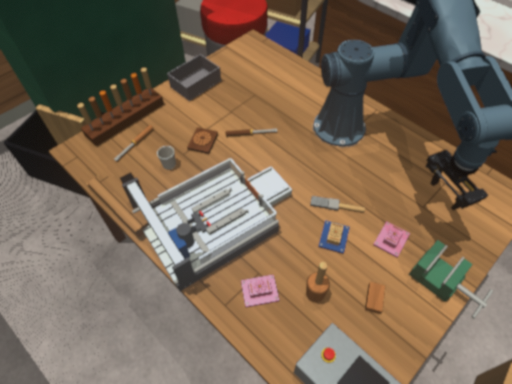

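View pics/a1.png

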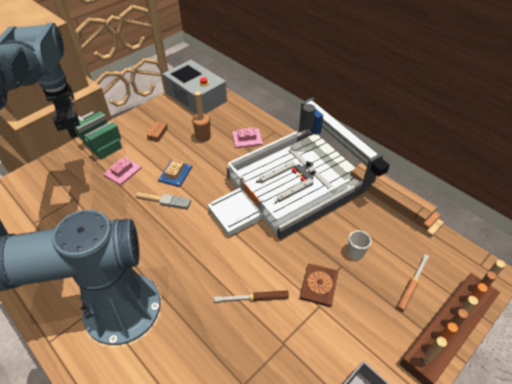

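The blue pallet with the wooden blank is at scene (335,236) and side (175,172). The pink look-alikes are at scene (391,238) and (260,290), so only the blue one fits. I'll confirm it in one crop and measure the yaws.

Run:
```python
from h import *
C=[snap("scene"),snap("side")]
out=[]
for c,(u,v),(mu,mv) in zip(C,[(335,236),(175,172)],[(225,205),(270,185)]):
    im=c["img"]
    hsv=cv2.cvtColor(im,cv2.COLOR_RGB2HSV)
    m=cv2.inRange(hsv,(100,90,40),(125,255,255))
    n,l,s,cc=cv2.connectedComponentsWithStats(m)
    sub=[i for i in range(1,n) if np.hypot(*(cc[i]-[u,v]))<25 and s[i,4]>15]
    mm=np.isin(l,sub).astype(np.uint8)
    ys,xs=np.nonzero(mm)
    pts=np.array([toz(c,(x,y),.010)[:2] for x,y in zip(xs,ys)])*1000
    print(len(pts),cv2.minAreaRect(pts.astype(np.float32)))
    a=im[v-30:v+30,u-40:u+40];b=im[mv-60:mv+60,mu-80:mu+80]
    out.append(np.hstack([cv2.resize(a,(400,300),interpolation=2),cv2.resize(b,(400,300),interpolation=2)]))
save(np.vstack(out),"b.png")
```

```text
262 ((445.3117370605469, 325.5897216796875), (100.2587661743164, 82.55612182617188), 26.98919105529785)
214 ((441.39276123046875, 323.1671142578125), (108.51432800292969, 85.54954528808594), 26.535642623901367)
```

View pics/b.png

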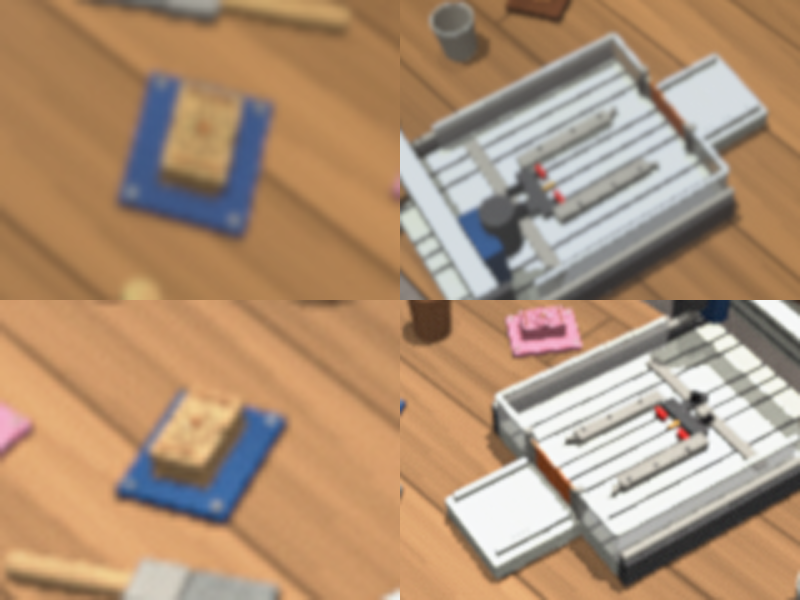

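The crop confirms it: blue plate with a carved wooden blank at about (0.443, 0.324), yaw about 26.8°. The machine yaw is about -11°. Moving the wrist above the pallet.

Request:
arm_command(
  steps=[29,0,-10.8,0,-0.85,0,8.8,29,0,-10.8,0,-0.85,0,8.8,29,0,-10.8,0,-0.85,0,8.8,29,0,-10.8,0,-0.85,0,8.8,29,0,-10.8,0,-0.85,0,8.8,29,0,-10.8,0,-0.85,0,8.8,29,0,-10.8,0,-0.85,0,8.8,29,0,-10.8,0,-0.85,0,8.8],
)

```text
time_s: 1.77
tool_pos: [0.4424, 0.3256, 0.239]
eef_rot: [[0.89, 0.0, -0.456], [0.456, 0.0, 0.89], [0.0, -1.0, 0.0]]
ft_force: [0.4, 0.9, 0.0]
width: 1.0
```

```bash
cat >> h.py <<'E'
def wpose():
    o=get_obs();return np.array(o["tool_pos"]),np.array(o["eef_rot"])
def wtoz(c,pose,uv,z):
    p,R=pose;K=np.array(c["camera_matrix"]);T=np.array(c["T_tool_cam"])
    x=(np.asarray(uv,float)-K[:2,2])/[K[0,0],K[1,1]];r=np.hypot(*x)
    d=np.array([*(x/r*np.sin(r)),np.cos(r)]) if r>1e-9 else np.array([0,0,1.])
    d=R@T[:3,:3]@d;o=p+R@T[:3,3]
    return o+d*(z-o[2])/d[2]
def wproj(c,pose,P):
    p,R=pose;K=np.array(c["camera_matrix"]);T=np.array(c["T_tool_cam"])
    q=R.T@(np.array(P)-p);q=T[:3,:3].T@(q-T[:3,3]);t=np.arccos(q[2]/np.linalg.norm(q));h=np.hypot(q[0],q[1])
    return K[:2,2]+t*q[:2]/h*[K[0,0],K[1,1]]
def rect(img,c,pose,x0,x1,y0,y1,z,s=1000):
    "top-down rectified view: row = x1..x0, col = y1..y0"
    H=int((x1-x0)*s);W=int((y1-y0)*s)
    m=np.array([[wproj(c,pose,(x1-i/s,y1-j/s,z)) for j in range(W)] for i in range(H)],np.float32)
    return cv2.remap(img,m[...,0],m[...,1],cv2.INTER_LINEAR)
E
python3 - <<'E'
from h import *
pose=wpose();c=snap("wrist");print(np.round(pose[0],4),np.round(pose[1],3).tolist(),np.round(c["T_tool_cam"],3).tolist())
im=c["img"];save(im,"c.png")
for t,z in dict(pallet=0,ledge=.045,guides=.045).items():
    for r in tip_of("wrist",t)[:3]: print(t,np.round(r["uv"]),round(r["conf"],2),np.round(wtoz(c,pose,r["uv"],z),4))
hsv=cv2.cvtColor(im,cv2.COLOR_RGB2HSV)
m=cv2.inRange(hsv,(100,90,40),(125,255,255))
n,l,s,cc=cv2.connectedComponentsWithStats(m);print(s[1:][s[1:,4]>100].tolist())
i=1+np.argmax(s[1:,4]);ys,xs=np.nonzero(l==i)
pts=np.array([wtoz(c,pose,(x,y),.011)[:2] for x,y in zip(xs,ys)])*1000
print(cv2.minAreaRect(pts.astype(np.float32)))
E
```

```text
[0.4424 0.3256 0.239 ] [[0.89, 0.0, -0.456], [0.456, 0.0, 0.89], [0.0, -1.0, 0.0]] [[0.0, 0.954, 0.301, -0.078], [0.001, -0.301, 0.954, -0.146], [1.0, -0.0, -0.001, -0.001], [0.0, 0.0, 0.0, 1.0]]
pallet [147. 321.] 0.84 [0.7754 0.2768 0.    ]
pallet [254. 166.] 0.67 [0.4446 0.3225 0.    ]
pallet [396. 130.] 0.66 [0.3061 0.4736 0.    ]
ledge [40. 91.] 0.69 [0.4679 0.0087 0.045 ]
guides [ 10. 176.] 0.56 [ 0.611  -0.0133  0.045 ]
[[220, 124, 71, 83, 3132]]
((441.7092590332031, 322.57025146484375), (108.54571533203125, 88.3502197265625), 27.03729820251465)
```

View pics/c.png

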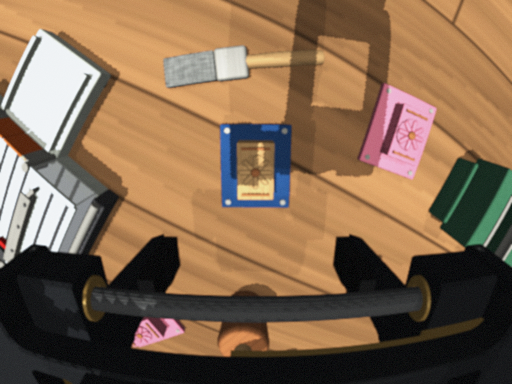

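Pallet centre is (0.442, 0.323), yaw 27.0°, and the rectangle size matches. Descending.

Request:
arm_command(
  steps=[-0.2,4,-0.2,0,0,0,8.8,-0.2,8,-0.2,0,0,0,8.8,-0.2,12,-0.2,0,0,0,8.8,-0.2,16,-0.2,0,0,0,8.8,-0.2,19,-0.2,0,0,0,8.8,-0.2,21,-0.2,0,0,0,8.8,-0.2,22.2,-0.2,0,0,0,8.8,-0.2,22.2,-0.2,0,0,0,8.8],
  grip_force=20,
)

```text
time_s: 2.63
tool_pos: [0.438, 0.3244, 0.0144]
eef_rot: [[0.892, -0.004, -0.452], [0.452, -0.002, 0.892], [-0.004, -1.0, 0.0]]
ft_force: [-1.2, -0.0, 0.1]
width: 0.999
```

Request:
arm_command(
  steps=[0,0,0,0,0,0,6,0,0,0,0,0,0,4,0,0,0,0,0,0,4,0,0,0,0,0,0,4,0,0,0,0,0,0,4,0,0,0,0,0,0,4],
  grip_force=25,
)

```text
time_s: 3.13
tool_pos: [0.4411, 0.3242, 0.0175]
eef_rot: [[0.893, 0.001, -0.45], [0.45, 0.001, 0.893], [0.001, -1.0, -0.0]]
ft_force: [-0.6, -0.4, 0.0]
width: 0.569
```

Request:
arm_command(
  steps=[0,0,0,0,0,0,4,0,0,0,0,0,0,4,0,0,0,0,0,0,4,0,0,0,0,0,0,4],
)

```text
time_s: 3.47
tool_pos: [0.4409, 0.324, 0.0172]
eef_rot: [[0.893, 0.0, -0.45], [0.45, 0.0, 0.893], [0.0, -1.0, -0.0]]
ft_force: [-1.1, -1.6, 4.5]
width: 0.493
```

Request:
arm_command(
  steps=[0,-2,0,0,0,0,4,0,-4,0,0,0,0,4,0,-7,0,0,0,0,4,0,-10,0,0,0,0,4,0,-12,0,0,0,0,4,0,-12,0,0,0,0,4],
)

```text
time_s: 3.97
tool_pos: [0.4429, 0.3252, 0.1407]
eef_rot: [[0.893, 0.006, -0.45], [0.45, 0.003, 0.893], [0.007, -1.0, -0.0]]
ft_force: [1.2, 1.0, -4.5]
width: 0.503
```

Run:
```python
from h import *
pose=wpose();c=snap("wrist");im=c["img"];save(im,"d.png");o=get_obs();print(np.round(pose[0],4),o["width"],o["ft_force"])
p,R=pose
for t,z in dict(pallet=p[2]-.0165,ledge=.045,guides=.045,cnc=0).items():
    for r in tip_of("wrist",t)[:3]: print(t,np.round(r["uv"]),round(r["conf"],2),np.round(wtoz(c,pose,r["uv"],z),4))
hsv=cv2.cvtColor(im,cv2.COLOR_RGB2HSV)
m=cv2.inRange(hsv,(100,90,40),(125,255,255))
n,l,s,cc=cv2.connectedComponentsWithStats(m);i=1+np.argmax(s[1:,4]);ys,xs=np.nonzero(l==i)
pts=np.array([R.T@(wtoz(c,pose,(x,y),p[2]-.0055)-p) for x,y in zip(xs,ys)])*1000
print("pallet in tool x,z",cv2.minAreaRect(pts[:,[0,2]].astype(np.float32)))
```

```text
[0.4429 0.3252 0.1407] 0.4945274289826778 [-0.08119386  1.089027   -3.71993135]
pallet [436. 139.] 0.91 [0.3356 0.3945 0.1242]
pallet [252. 244.] 0.86 [0.4469 0.3236 0.1242]
cnc [  0. 138.] 0.75 [5.324e-01 5.000e-04 0.000e+00]
pallet in tool x,z ((-26.427709579467773, -0.7990379333496094), (58.18601989746094, 88.64300537109375), 0.008434204384684563)
```

View pics/d.png

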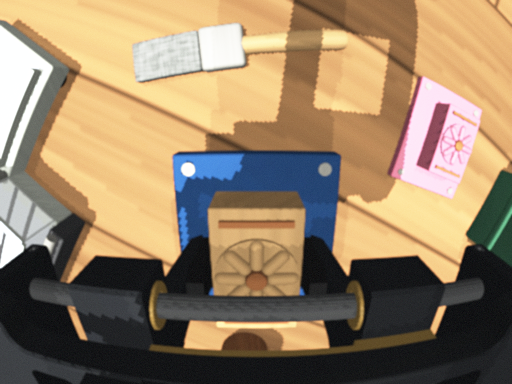

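The pallet is held squarely, its centre within about 1 mm of the tool axis. Next, turn to the machine's yaw and view the machine from beside the ledge.

Request:
arm_command(
  steps=[-0.8,-1,-2,0,0.1,0,4,-1.5,-2,-4,0,0.2,0,4,-2.2,-3,-6,0,0.3,0,4,-3,-4,-8.5,0,0.4,0,4,-3.7,-5,-11,0,0.5,0,4,-4.6,-6,-12.8,0,0.6,0,4,-4.6,-6,-12.8,0,0.665,0,4,-4.6,-6,-12.8,0,0.665,0,4],
)

```text
time_s: 4.88
tool_pos: [0.4569, 0.1879, 0.1956]
eef_rot: [[0.98, -0.002, 0.201], [-0.201, -0.0, 0.98], [-0.002, -1.0, -0.001]]
ft_force: [-1.3, -0.2, -4.3]
width: 0.5
```

Run:
```python
from h import *
for k in range(2): c=snap("wrist")
pose=wpose();c=snap("wrist");im=c["img"];save(im,"e.png");o=get_obs();print(np.round(pose[0],4),np.round(pose[1],3).tolist(),o["width"])
for t,z in dict(ledge=.045,guides=.045,cnc=0).items():
    for r in tip_of("wrist",t)[:3]: print(t,np.round(r["uv"]),round(r["conf"],2),np.round(wtoz(c,pose,r["uv"],z),4))
a=np.radians(-11.4);v=rect(im,c,pose,.37,.77,-.13,.17,.045,1500)
save(v,"e_rect.png");np.savez("e.npz",im=im,p=pose[0],R=pose[1],K=c["camera_matrix"],T=c["T_tool_cam"])
save(np.hstack([cv2.resize(v,(450,600))]),"e_r.png")
```

```text
[0.4563 0.1889 0.1952] [[0.981, -0.003, 0.195], [-0.195, -0.0, 0.981], [-0.003, -1.0, -0.001]] 0.4978915870971266
ledge [112. 220.] 0.67 [0.4653 0.0135 0.045 ]
guides [131. 254.] 0.57 [0.5119 0.0232 0.045 ]
cnc [135. 253.] 0.76 [0.5319 0.0028 0.    ]
```

View pics/e_r.png

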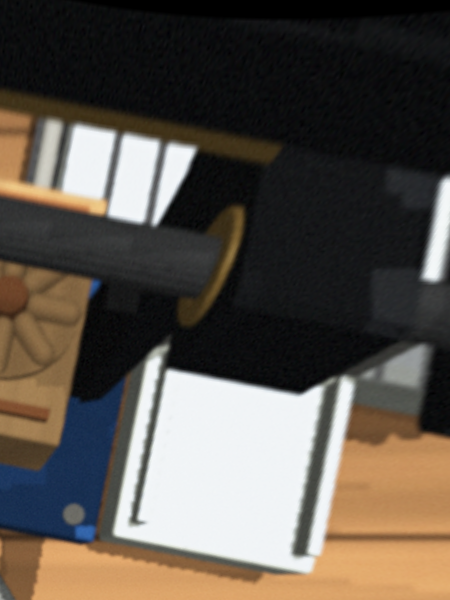

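Rectified view: the ledge's rails are visible. The right rail's inner foot runs (295,553)→(322,385) and the left rail's (137,522)→(165,355), giving a yaw of about -9.5°. I'll fit this more exactly from edge profiles.

```bash
cat > prof.py <<'E'
from h import *
def prof(c,pose,org,yaw,z,xs,ys):
    g=cv2.cvtColor(c["img"],cv2.COLOR_RGB2GRAY);a=np.radians(yaw);R=np.array([[np.cos(a),-np.sin(a)],[np.sin(a),np.cos(a)]])
    m=np.array([[wproj(c,pose,(*(org+R@[x,y]),z)) for y in ys] for x in xs],np.float32)
    return cv2.remap(g,m[...,0],m[...,1],cv2.INTER_LINEAR)
E
python3 - <<'E'
from prof import *
d=np.load("e.npz");c=dict(img=d["im"],camera_matrix=d["K"],T_tool_cam=d["T"]);pose=d["p"],d["R"]
org=np.array([.532,.002])
xs=np.arange(-.12,-.04,.01);s=.0005
for z,lo,hi,nm in((.045,-.065,-.04,"R foot"),(.059,-.07,-.04,"R top"),(.059,.04,.07,"L top")):
    ys=np.arange(lo,hi,s);P=prof(c,pose,org,-9.5,z,xs,ys).astype(float);G=np.diff(cv2.GaussianBlur(P,(5,1),0),axis=1)
    for sg in(1,-1):
        k=np.argmax(sg*G,1);yy=ys[k]*1000
        print(nm,"rise" if sg>0 else "fall",np.round(yy,1),"slope deg",round(np.degrees(np.polyfit(xs*1000,yy,1)[0]),2))
# ledge front edge
ys=np.arange(-.04,.05,.01);xs=np.arange(-.15,-.12,s)
P=prof(c,pose,org,-9.5,.045,xs,ys).astype(float);G=np.diff(cv2.GaussianBlur(P,(1,5),0),axis=0)
xx=xs[np.argmax(G,0)]*1000;print("front",np.round(xx,1),"slope",np.degrees(np.polyfit(ys*1000,xx,1)[0]))
E
```

```text
R foot rise [-47.5 -48.  -48.5 -48.5 -49.  -49.5 -49.5 -50. ] slope deg -1.94
R foot fall [-58.  -57.5 -58.  -58.5 -58.5 -59.5 -59.  -59. ] slope deg -1.3
R top rise [-56.  -56.5 -56.  -56.5 -57.  -57.5 -58.  -58. ] slope deg -1.81
R top fall [-46.5 -47.  -47.  -47.5 -47.5 -48.  -48.  -48.5] slope deg -1.5
L top rise [67.  67.  67.  66.5 66.5 66.  66.  65.5] slope deg -1.26
L top fall [63.5 63.  62.5 62.  62.  61.5 61.5 61. ] slope deg -1.91
front [-136.  -136.  -135.5 -135.  -135.  -134.5 -134.5 -134.  -134. ] slope 1.575633936609695
```

The yaw is -11.2°, with the gate origin at about (0.532, 0.002). Going above the ledge.

Request:
arm_command(
  steps=[0.6,0,-3,0,0,0,4,1.2,0,-6,0,0,0,4,1.8,0,-9,0,0,0,4,2.4,0,-12,0,0,0,4,3,2,-15,0,0,0,4,3.6,5,-16.9,0,0,0,4,3.6,8,-16.9,0,0,0,4,3.6,10,-16.9,0,0,0,4],
)

```text
time_s: 5.85
tool_pos: [0.4582, 0.0155, 0.0944]
eef_rot: [[0.98, -0.002, 0.198], [-0.198, 0.0, 0.98], [-0.002, -1.0, -0.0]]
ft_force: [-1.4, 0.4, -4.3]
width: 0.499
```

Run:
```python
from h import *
for k in range(4): c=snap("wrist")
pose=wpose();c=snap("wrist");im=c["img"];o=get_obs();p,R=pose;print(np.round(p,4),np.round(R,3).tolist(),o["width"],np.round(o["ft_force"],1))
np.savez("f.npz",im=im,p=p,R=R,K=c["camera_matrix"],T=c["T_tool_cam"])
hsv=cv2.cvtColor(im,cv2.COLOR_RGB2HSV)
m=cv2.inRange(hsv,(100,90,40),(125,255,255))
n,l,s,cc=cv2.connectedComponentsWithStats(m);i=1+np.argmax(s[1:,4]);ys,xs=np.nonzero(l==i)
pts=np.array([R.T@(wtoz(c,pose,(x,y),p[2]-.005)-p) for x,y in zip(xs,ys)])*1000
print("pallet in tool x,z",cv2.minAreaRect(pts[:,[0,2]].astype(np.float32)))
save(cv2.resize(im,(768,576)),"f.png")
```

```text
[0.4593 0.0166 0.0969] [[0.981, -0.001, 0.195], [-0.195, 0.0, 0.981], [-0.001, -1.0, 0.0]] 0.4935298094630623 [ 0.3  0.3 -3.9]
pallet in tool x,z ((-25.932851791381836, -1.1074752807617188), (88.28526306152344, 57.915985107421875), 89.97682189941406)
```

View pics/f.png

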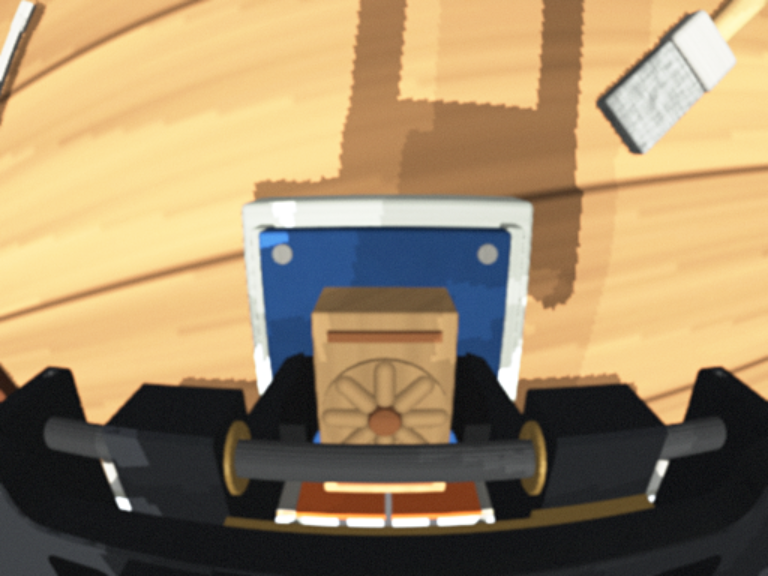

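Ledge outer corners are at columns 245 and 532 (centre 388), and pallet corners at 259 and 511 (centre 385), so the two are nearly concentric and parallel. A quick numeric check of the relative offset and yaw follows.

Run:
```python
from prof import *
d=np.load("f.npz");c=dict(img=d["im"],camera_matrix=d["K"],T_tool_cam=d["T"]);p,R=d["p"],d["R"];pose=p,R
yaw=np.degrees(np.arctan2(R[1,0],R[0,0]));s=.0005;print(yaw)
xs=np.arange(-.045,-.02,.005)  # tool x
def edges(z,lo,hi,sg,xs):
    ys=np.arange(lo,hi,s);P=prof(c,pose,p[:2],yaw,z,xs,ys).astype(float);G=np.diff(cv2.GaussianBlur(P,(5,1),0),axis=1)
    return ys[np.argmax(sg*G,1)]*1000
for nm,z,a in(("ledge outer top",.059,.066),("pallet",p[2]-.005,.046)):
    L=edges(z,a-.014,a+.01,-1 if a>.05 else 1,xs);Rr=edges(z,-a-.01,-a+.014,1 if a>.05 else -1,xs)
    print(nm,np.round(L,1),np.round(Rr,1),"mid",(L+Rr).mean()/2)
ys=np.arange(-.04,.045,.01)
for nm,z,lo,hi in(("ledge rear",.045,-.075,-.052),("pallet rear",p[2]-.005,-.065,-.045)):
    x=np.arange(lo,hi,s);P=prof(c,pose,p[:2],yaw,z,x,ys).astype(float);G=np.diff(cv2.GaussianBlur(P,(1,5),0),axis=0)
    k=np.argmin(G,0) if "pallet" in nm else np.argmax(G,0);xx=x[k]*1000;print(nm,np.round(xx,1),np.degrees(np.polyfit(ys*1000,xx,1)[0]))
```

```text
-11.268461409833193
ledge outer top [62.  62.  62.5 62.  62. ] [-61.5 -62.  -62.  -61.5 -62. ] mid 0.1500000000000142
pallet [43. 43. 43. 43. 43.] [-45.5 -46.  -45.5 -45.5 -45.5] mid -1.299999999999993
ledge rear [-60.  -60.5 -60.5 -60.5 -60.5 -60.5 -60.5 -60.5 -60.5] -0.1909859317103022
pallet rear [-56.  -55.5 -55.5 -55.5 -55.5 -55.5 -55.5 -55.5 -56.5] -0.19098593171029168
```

Offset is 1.3 mm to the left, with zero relative yaw. Correcting and lowering.

Request:
arm_command(
  steps=[0,0.8,0.13,0,0,0,4,0,1.6,0.13,0,0,0,4,0,2.2,0.13,0,0,0,4,0,2.7,0.13,0,0,0,4,0,3,0.13,0,0,0,4,0,3,0.13,0,0,0,4,0,3,0.13,0,0,0,4,0,3,0.13,0,0,0,4],
)

```text
time_s: 6.77
tool_pos: [0.4597, 0.0175, 0.0668]
eef_rot: [[0.98, 0.0, 0.197], [-0.197, -0.0, 0.98], [0.0, -1.0, -0.0]]
ft_force: [-0.2, -0.0, -3.6]
width: 0.496
```

Request:
arm_command(
  steps=[0,0.1,0,0,0,0,4,0,0.2,0,0,0,0,4,0,0.3,0,0,0,0,4,0,0.35,0,0,0,0,4,0,0.4,0,0,0,0,4,0,0.4,0,0,0,0,4],
)

```text
time_s: 7.27
tool_pos: [0.4595, 0.0175, 0.0626]
eef_rot: [[0.981, -0.0, 0.196], [-0.196, 0.0, 0.981], [-0.0, -1.0, -0.0]]
ft_force: [-0.5, -0.3, -4.6]
width: 0.495
```

Request:
arm_command(
  steps=[0,0.05,0,0,0,0,4,0,0.1,0,0,0,0,4,0,0.1,0,0,0,0,4],
)

```text
time_s: 7.52
tool_pos: [0.4596, 0.0175, 0.0622]
eef_rot: [[0.981, -0.0, 0.196], [-0.196, -0.0, 0.981], [-0.0, -1.0, -0.0]]
ft_force: [-2.8, 0.1, 2.6]
width: 0.499
```

Contact felt at TCP z ≈ 0.0625. Easing off 0.5 mm and sliding in through the gate.

Request:
arm_command(
  steps=[0.5,-0.05,0,0,0,0,4,1.2,-0.05,0,0,0,0,4,2,-0.05,0,0,0,0,4,2.8,-0.05,0,0,0,0,4,3.6,-0.05,0,0,0,0,4,4.4,-0.05,0,0,0,0,4,5.2,-0.05,0,0,0,0,4,6,-0.05,0,0,0,0,4],
)

```text
time_s: 8.18
tool_pos: [0.5179, 0.006, 0.062]
eef_rot: [[0.981, -0.003, 0.196], [-0.196, 0.001, 0.981], [-0.003, -1.0, 0.0]]
ft_force: [-5.2, 1.0, 3.5]
width: 0.499
```

Request:
arm_command(
  steps=[0.5,-0.03,0,0,0,0,4,1,-0.03,0,0,0,0,4,1.5,-0.03,0,0,0,0,4,2,-0.03,0,0,0,0,4,2.5,-0.03,0,0,0,0,4,3,-0.03,0,0,0,0,4],
)

```text
time_s: 8.68
tool_pos: [0.5483, -0.0003, 0.0624]
eef_rot: [[0.98, 0.0, 0.197], [-0.197, -0.0, 0.98], [0.0, -1.0, 0.0]]
ft_force: [-1.3, 0.3, -3.7]
width: 0.491
```

Request:
arm_command(
  steps=[0.3,0.03,0,0,0,0,4,0.6,0.03,0,0,0,0,4,0.9,0.03,0,0,0,0,4,1.2,0.03,0,0,0,0,4,1.5,0.03,0,0,0,0,4,1.5,0.03,0,0,0,0,4],
)

```text
time_s: 9.18
tool_pos: [0.5633, -0.0033, 0.0624]
eef_rot: [[0.98, 0.001, 0.197], [-0.197, -0.0, 0.98], [0.001, -1.0, -0.0]]
ft_force: [0.1, -1.0, -3.5]
width: 0.495
```

Run:
```python
from h import *
o=get_obs();p,R=wpose()
a=np.radians(-11.25);d=p[:2]-[.532,.002];print("machine xy",d@[np.cos(a),np.sin(a)],d@[-np.sin(a),np.cos(a)],np.round(o["ft_force"],1),np.round(o["ft_torque"],2))
C=snap("wrist");S=snap("side");s=snap("scene")
x=cv2.resize(S["img"][125:245,190:350],(400,300),interpolation=2);y=cv2.resize(s["img"][145:265,145:305],(400,300),interpolation=2)
save(np.vstack([np.hstack([x,y]),np.hstack([cv2.resize(C["img"],(400,300)),cv2.resize(C["img"][100:292,128:384],(400,300))])]),"g.png")
```

```text
machine xy 0.03173909316334549 0.000889410379404383 [ 0.1 -1.  -3.5] [-0.02  0.03 -0.  ]
```

View pics/g.png

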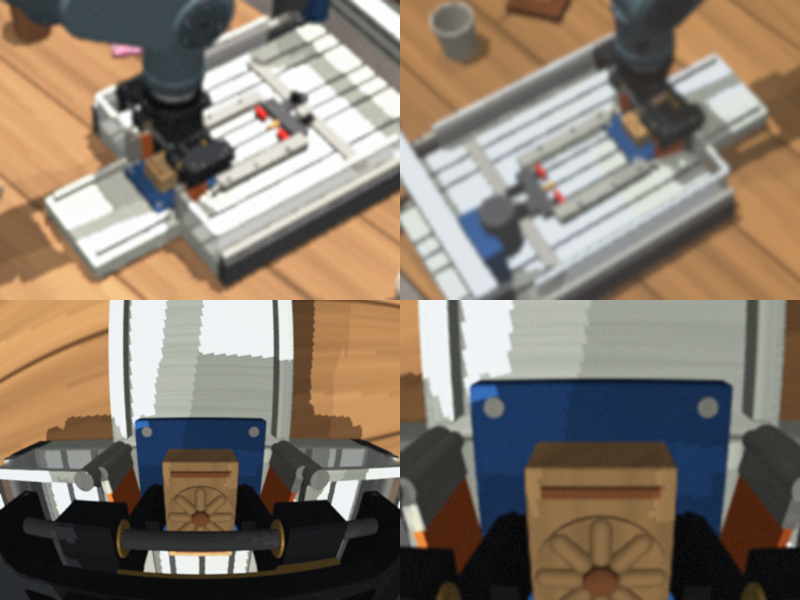

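Both leaves are open along the pallet's sides, and the front is in the guides with no side force. Continuing.

Request:
arm_command(
  steps=[0.6,0.04,0,0,0,0,4,1.4,0.04,0,0,0,0,4,2.2,0.04,0,0,0,0,4,3,0.04,0,0,0,0,4,3.8,0.04,0,0,0,0,4,4.6,0.04,0,0,0,0,4,5.4,0.04,0,0,0,0,4,6,0.04,0,0,0,0,4],
)

```text
time_s: 10.0
tool_pos: [0.6223, -0.0151, 0.062]
eef_rot: [[0.98, 0.0, 0.197], [-0.197, -0.0, 0.98], [0.0, -1.0, 0.0]]
ft_force: [-6.0, 1.3, 5.8]
width: 0.497
```

Request:
arm_command(
  steps=[0.3,-0.04,0,0,0,0,4,0.6,-0.04,0,0,0,0,4,0.9,-0.04,0,0,0,0,4,1.2,-0.04,0,0,0,0,4,1.5,-0.04,0,0,0,0,4,1.5,-0.04,0,0,0,0,4],
)

```text
time_s: 10.5
tool_pos: [0.6367, -0.018, 0.0621]
eef_rot: [[0.98, 0.001, 0.197], [-0.197, -0.0, 0.98], [0.001, -1.0, 0.0]]
ft_force: [0.0, 0.3, -1.2]
width: 0.497
```

Centre at about 107 mm, just before the stop range. I'll estimate the pad position from the red blobs in both views, then probe with a very soft grip so the fingers slip before the stop can be overloaded.

Run:
```python
from h import *
a=np.radians(-11.25)
for n in("scene","side"):
    c=snap(n);im=c["img"]
    for z in(.051,.056):
        r=np.array
        hsv=cv2.cvtColor(im,cv2.COLOR_RGB2HSV)
        m=cv2.inRange(hsv,(0,150,90),(6,255,255))|cv2.inRange(hsv,(172,150,90),(180,255,255))
        k,l,s,cc=cv2.connectedComponentsWithStats(m)
        for i in range(1,k):
            if s[i,4]<4: continue
            pts=np.array([toz(c,(x,y),z)[:2] for y,x in zip(*np.nonzero(l==i))])-[.532,.002]
            mx=pts@[np.cos(a),np.sin(a)]*1000;my=pts@[-np.sin(a),np.cos(a)]*1000
            if abs(my.mean())<60 and 100<mx.mean()<260: print(n,z,s[i,4],cc[i].round(),"x",mx.min().round(),mx.max().round(),"y",my.mean().round())
    for t in("buffer","seat"): print(n,t,[(np.round(q["uv"]),round(q["conf"],2)) for q in tip_of(n,t)[:2]])
```

```text
Traceback (most recent call last):
ValueError: it knows: brush, cnc, gouge, guides, ledge, mallet, pallet, sample, tin
```

Request:
arm_command(
  steps=[0,0,0,0,0,0,4,0,0,0,0,0,0,4,0.1,0,0,0,0,0,4,0.2,0,0,0,0,0,4,0.3,0,0,0,0,0,4,0.4,0,0,0,0,0,4,0.5,0,0,0,0,0,4,0.5,0,0,0,0,0,4],
  grip_force=4,
)

```text
time_s: 11.22
tool_pos: [0.6412, -0.019, 0.0621]
eef_rot: [[0.98, 0.0, 0.197], [-0.197, -0.0, 0.98], [0.0, -1.0, -0.0]]
ft_force: [-0.5, 0.3, -2.8]
width: 0.502
```

Run:
```python
from h import *
a=np.radians(-11.25)
for n,f in(("scene","a0"),("side","a1")):
    c=snap(n);im=cv2.cvtColor(cv2.imread(f"pics/{f}.png"),cv2.COLOR_BGR2RGB).astype(int)
    m=((im[...,0]>110)&(im[...,0]-im[...,1]>60)&(im[...,0]-im[...,2]>60)&(abs(im[...,1]-im[...,2])<40)).astype(np.uint8)
    k,l,s,cc=cv2.connectedComponentsWithStats(m)
    for z in(.050,.056):
        for i in range(1,k):
            pts=np.array([toz(c,(x,y),z)[:2] for y,x in zip(*np.nonzero(l==i))])-[.532,.002]
            mx=pts@[np.cos(a),np.sin(a)]*1000;my=pts@[-np.sin(a),np.cos(a)]*1000
            if abs(my.mean())<60 and 100<mx.mean()<260: print(n,z,s[i,4],cc[i].round(),"x",mx.min().round(),mx.max().round(),"y",my.mean().round())
```

```text
scene 0.05 13 [201. 213.] x 196.0 204.0 y -27.0
scene 0.05 10 [208. 224.] x 196.0 204.0 y 26.0
scene 0.056 13 [201. 213.] x 198.0 206.0 y -23.0
scene 0.056 10 [208. 224.] x 197.0 205.0 y 29.0
side 0.05 20 [294. 170.] x 198.0 213.0 y 36.0
side 0.05 19 [303. 178.] x 199.0 214.0 y -16.0
side 0.056 20 [294. 170.] x 195.0 210.0 y 31.0
side 0.056 19 [303. 178.] x 195.0 210.0 y -20.0
```

Request:
arm_command(
  steps=[0.1,0,0,0,0,0,4,0.2,0,0,0,0,0,4,0.3,0,0,0,0,0,4,0.4,0,0,0,0,0,4,0.4,0,0,0,0,0,4],
)

```text
time_s: 11.73
tool_pos: [0.6451, -0.0197, 0.0622]
eef_rot: [[0.98, 0.0, 0.197], [-0.197, -0.0, 0.98], [0.0, -1.0, -0.0]]
ft_force: [-0.3, -0.6, -3.6]
width: 0.497
```

Pad faces read x ≈ 196 mm, so home should be near 141 mm; the pallet is now at about 115. Advancing 18 mm, then probing.

Request:
arm_command(
  steps=[0.2,0.03,0,0,0,0,4,0.5,0.03,0,0,0,0,4,0.8,0.03,0,0,0,0,4,1.1,0.03,0,0,0,0,4,1.4,0.03,0,0,0,0,4,1.6,0.03,0,0,0,0,4,1.8,0.03,0,0,0,0,4,1.8,0.03,0,0,0,0,4],
)

```text
time_s: 12.4
tool_pos: [0.6632, -0.0233, 0.0621]
eef_rot: [[0.98, 0.001, 0.197], [-0.197, -0.0, 0.98], [0.001, -1.0, -0.0]]
ft_force: [-0.3, -0.2, -2.3]
width: 0.494
```

Request:
arm_command(
  steps=[0.05,0,0,0,0,0,4,0.1,0,0,0,0,0,4,0.15,0,0,0,0,0,4,0.2,0,0,0,0,0,4,0.25,0,0,0,0,0,4,0.3,0,0,0,0,0,4,0.3,0,0,0,0,0,4],
)

```text
time_s: 12.98
tool_pos: [0.6656, -0.0237, 0.0621]
eef_rot: [[0.981, 0.0, 0.197], [-0.197, -0.0, 0.981], [0.0, -1.0, 0.0]]
ft_force: [-2.0, 1.1, 1.2]
width: 0.499
```

Request:
arm_command(
  steps=[0.05,-0.02,0,0,0,0,4,0.1,-0.02,0,0,0,0,4,0.15,-0.02,0,0,0,0,4,0.2,-0.02,0,0,0,0,4,0.2,-0.02,0,0,0,0,4],
)

```text
time_s: 13.4
tool_pos: [0.6675, -0.0242, 0.0621]
eef_rot: [[0.98, 0.0, 0.197], [-0.197, -0.0, 0.98], [0.0, -1.0, 0.0]]
ft_force: [-1.6, -0.3, 0.5]
width: 0.499
```

Request:
arm_command(
  steps=[0.05,-0.02,0,0,0,0,4,0.1,-0.02,0,0,0,0,4,0.15,-0.02,0,0,0,0,4,0.2,-0.02,0,0,0,0,4,0.2,-0.02,0,0,0,0,4],
)

```text
time_s: 13.82
tool_pos: [0.6694, -0.0246, 0.0621]
eef_rot: [[0.98, 0.0, 0.197], [-0.197, -0.0, 0.98], [0.0, -1.0, 0.0]]
ft_force: [-0.2, 0.3, -3.9]
width: 0.503
```

Request:
arm_command(
  steps=[0.05,0,0,0,0,0,4,0.1,0,0,0,0,0,4,0.15,0,0,0,0,0,4,0.2,0,0,0,0,0,4,0.2,0,0,0,0,0,4],
)

```text
time_s: 14.23
tool_pos: [0.6709, -0.0249, 0.0621]
eef_rot: [[0.981, -0.001, 0.196], [-0.196, 0.0, 0.981], [-0.001, -1.0, -0.0]]
ft_force: [-2.1, -0.1, -1.8]
width: 0.498
```

Request:
arm_command(
  steps=[0.05,0,0,0,0,0,4,0.1,0,0,0,0,0,4,0.1,0,0,0,0,0,4],
)

```text
time_s: 14.48
tool_pos: [0.6715, -0.0252, 0.0621]
eef_rot: [[0.981, -0.002, 0.197], [-0.197, -0.0, 0.981], [-0.002, -1.0, -0.0]]
ft_force: [-5.7, 0.0, -0.8]
width: 0.502
```

Force of 5.7 N at the predicted stop position, so this is contact. Easing back 0.3 mm and opening slightly, so the fingers stay clear of the lips.

Request:
arm_command(
  steps=[-0.02,0,0,0,0,0,4,-0.03,0,0,0,0,0,4],
)

```text
time_s: 14.65
tool_pos: [0.6715, -0.0252, 0.0621]
eef_rot: [[0.98, -0.001, 0.197], [-0.197, -0.0, 0.98], [-0.001, -1.0, -0.0]]
ft_force: [-4.4, -1.5, -2.5]
width: 0.5
```

Request:
arm_command(
  steps=[0,0,0,0,0,0,4.75,0,0,0,0,0,0,4.75,0,0,0,0,0,0,4.75,0,0,0,0,0,0,4.75],
)

```text
time_s: 14.98
tool_pos: [0.673, -0.0252, 0.0632]
eef_rot: [[0.98, 0.002, 0.197], [-0.197, -0.0, 0.98], [0.002, -1.0, 0.0]]
ft_force: [-0.4, 0.7, -0.3]
width: 0.537
```

Request:
arm_command(
  steps=[0,-0.4,0,0,0,0,4.75,0,-0.9,0,0,0,0,4.75,0,-1.6,0,0,0,0,4.8,0,-2.6,0,0,0,0,5,0,-4.5,0,0,0,0,6,0,-7,0,0,0,0,6,0,-10,0,0,0,0,6,0,-12,0,0,0,0,6],
)

```text
time_s: 15.65
tool_pos: [0.673, -0.0252, 0.1865]
eef_rot: [[0.981, 0.004, 0.196], [-0.196, -0.001, 0.981], [0.004, -1.0, -0.0]]
ft_force: [0.3, 1.1, 0.4]
width: 0.683
```

Request:
arm_command(
  steps=[-3,-3,0,0,0,0,6,-6,-6,0,0,0,0,6,-9,-9,0,0,0,0,6,-12,-10,0,0,0,0,6,-14,-10,0,0,0,0,6,-14,-10,0,0,0,0,6,-14,-10,0,0,0,0,6],
)

```text
time_s: 16.23
tool_pos: [0.5347, 0.0026, 0.284]
eef_rot: [[0.981, 0.003, 0.196], [-0.196, -0.001, 0.981], [0.003, -1.0, -0.0]]
ft_force: [0.6, -0.4, 0.2]
width: 0.687
```

Run:
```python
from h import *
o=get_obs();print(np.round(o["tool_pos"],3),np.round(o["ft_force"],1))
S=snap("side");s=snap("scene");pose=wpose();C=snap("wrist")
x=cv2.resize(S["img"][125:245,190:350],(400,300),interpolation=2);y=cv2.resize(s["img"][145:265,145:305],(400,300),interpolation=2)
save(np.vstack([np.hstack([x,y]),np.hstack([cv2.resize(C["img"],(400,300)),cv2.resize(s["img"],(400,300))])]),"h.png")
for r in tip_of("side","pallet")[:3]+tip_of("scene","pallet")[:3]:print(np.round(r["uv"]),r["conf"])
```

```text
[0.535 0.003 0.284] [ 0.6 -0.4  0.2]
[124. 170.] 0.81
[284. 181.] 0.73
[246. 140.] 0.61
[391. 241.] 0.95
[216. 212.] 0.67
[254. 289.] 0.55
```

View pics/h.png

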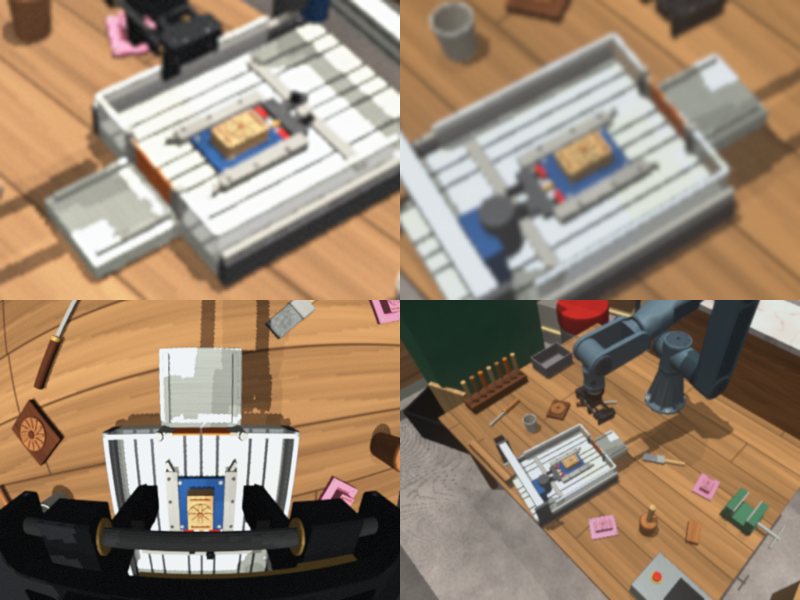

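The gate is shut and the pallet sits in the guides with the pads at its front. One close view from above the stop, with the tool turned sideways and kept high, to verify there's no gap.

Request:
arm_command(
  steps=[3,0,-2,0,0.12,0,6,6,0,-4,0,0.24,0,6,9,0,-6,0,0.36,0,6,12,0,-8,0,0.48,0,6,14,0,-10,0,0.6,0,6,16,0,-11,0,0.72,0,6,18,0,-12,0,0.84,0,6,18.7,0,-12.2,0,0.96,0,6],
)

```text
time_s: 17.15
tool_pos: [0.6957, -0.1569, 0.2802]
eef_rot: [[0.394, -0.001, 0.919], [-0.919, 0.0, 0.394], [-0.001, -1.0, -0.001]]
ft_force: [-0.0, -0.4, -0.3]
width: 0.679
```

Request:
arm_command(
  steps=[0,0,0,0,0.12,0,6,0,0,0,0,0.24,0,6,0,0,0,0,0.36,0,6,0,0,0,0,0.48,0,6,0,0,0,0,0.6,0,6,0,0,0,0,0.6,0,6,0,0,0,0,0.6,0,6],
)

```text
time_s: 17.73
tool_pos: [0.6943, -0.1541, 0.2812]
eef_rot: [[-0.183, -0.001, 0.983], [-0.983, 0.001, -0.183], [-0.0, -1.0, -0.001]]
ft_force: [-0.3, -0.1, 0.1]
width: 0.683
```

Run:
```python
from h import *
for k in range(3): C=snap("wrist")
pose=wpose();C=snap("wrist");print(np.round(pose[0],3),np.round(pose[1][:,0],2))
a=np.radians(-11.25);R=np.array([[np.cos(a),-np.sin(a)],[np.sin(a),np.cos(a)]]);o=np.array([.532,.002])
H=np.array([[wproj(C,pose,(*(o+R@[.23-i/4000,.07-j/4000]),.057)) for j in range(560)] for i in range(600)],np.float32)
v=cv2.remap(C["img"],H[...,0],H[...,1],cv2.INTER_CUBIC)
save(np.hstack([v,cv2.resize(C["img"],(240,180)) if 0 else np.vstack([cv2.resize(C["img"],(240,180)),np.zeros((420,240,3),np.uint8)])]),"i.png")
```

```text
[ 0.694 -0.154  0.282] [-0.18 -0.98 -0.  ]
```

View pics/i.png

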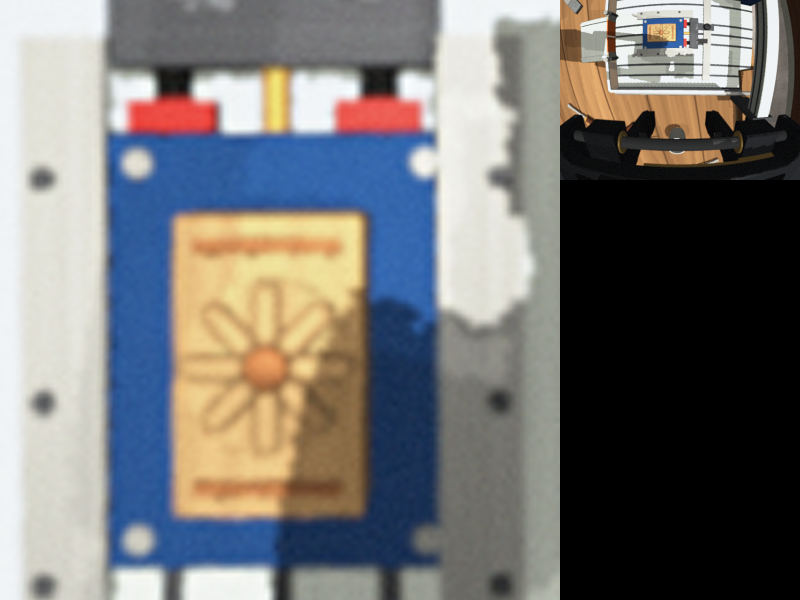

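Both red pads touch the pallet's leading edge (row 133) with no gap, the brass pin is flush, and the pallet is square in the guides. Handing in.

```bash
python3 -c "
from station import *
print(finish_job())"
```

```text
the job is handed in; nothing more can be done
None
```

I loaded the blue pallet into the carving machine and handed the job in at about 18 s of the 72 s allowed; `finish_job` reports no verdict.

- **Loading:** I gripped the blank across its 44 mm and laid the pallet on the ledge, feeling the contact. Then I slid it through the gate and into the guides.
- **Stop:** For the last stretch I cut the grip to 4 N, so the fingers would slip before the stop could be overloaded. Contact read 5.7 N, which is about 0.6 mm of pad travel if it all went into the pads. The pallet's centre was then at about x = 142 mm, against 141 mm estimated from the camera images.
- **Last checks:** The view from above showed both red pads touching the pallet's edge and the brass pin flush with them. It also showed the pallet square in the guides. In the view just before that, both gate leaves were shut.
- **Robot and bench:** The robot was clear with no force on it. I saw no bystander moved in the pictures, but did not measure them again at the end.
- **What disagreed or failed:** The networks' ledge and guide points scattered by 5 to 10 mm, so I used my own edge fit for the machine's pose instead. They also offered the pink look-alikes as the pallet, and I left those alone. The first attempt to find the red pads in the live pictures failed, so I measured them from the opening pictures.

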